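# Lock the ring gauge in its fixture with the deep T-key

## Task

Lock the steel ring gauge into its fixture: take the T-key out of its stand, lower it down the shaft of the grey post until its socket is fully down over the square stem at the bottom, and with it turn the stem clockwise (seen from above) until the red keeper bar lies across the ring against its stop. Leave the key standing in the shaft, do not push the keeper bar by hand, and leave the ring lying in its nest.

Things in the scene. Friction and masses are not known exactly. Their poses are not given: they have to be found in the camera images.
- t_key: Loose T-key, 0.22 kg, 148 mm tall, standing upright in its stand. Origin at the centre of its lower, open end; z up along the shank, x along the handle bar. Lower end: square socket, 15.4 mm across inside, 22 mm deep, 20 mm across outside, its sides parallel to the key's x and y. Above it a round barrel 22 mm in diameter up to 108 mm, then a neck 12 mm in diameter, then the black handle bar 84 mm long (x), 14 mm wide (y), 16 mm high, centred 140 mm above the origin.
- key_handle (a point): Middle of the T-key's handle bar, 140 mm above the key's lower end; axes as the key's.
- key_stand: Fixed stand of the key: dark disc 68 mm in diameter and 6 mm thick with a grey tube 39 mm in diameter, 27 mm bore, whose top is 56 mm above the desk. Origin under its centre on the desk. The key stands loosely in the bore with its lower end 6 mm above the desk.
- lock_post: Fixed fixture: aluminium base plate 135 x 76 x 8 mm with a grey vertical tube (shaft) 115 mm high. Origin on the desk on the shaft's axis, z up; the ring's nest is centred 58 mm towards -x. The shaft's bore is 33 mm in diameter and flares to 45 mm in the last 12 mm at the mouth. Down in it stands the square stem; the key's lower end is 31 mm above the desk when fully down on the stem's red hub.
- shaft_mouth (a point): Centre of the shaft's mouth, 115 mm above the desk; axes as the fixture's.
- stem_top (a point): Centre of the top of the brass square stem, 49 mm above the desk (66 mm down the shaft), on the shaft's axis; turns with the stem. The stem is 13 mm square, its sides parallel to this point's x and y, 18 mm high above the red hub, with its top 5 mm tapered to 8 mm square. x points along the keeper bar. The socket fits over it in any of four positions 90 degrees apart, with about 12 degrees of play each way.
- keeper_tip (a point): Top of the red keeper bar, 88 mm out from the shaft's axis and 31 mm above the desk. The bar is 13 mm wide and 6 mm thick, its end 92 mm from the shaft's axis, with its underside 25 mm above the desk; fixed to the stem and turns with it. It comes out under the grey tube. x along the bar.
- stem (a joint): Angle of the stem and keeper bar, rad: grows clockwise seen from above; 0 = parked, swung away from the ring; 1.25 = at its stop, lying across the middle of the ring. Stays where it is left (about 0.06 N m of friction).
- ring: Loose steel ring gauge, 49 mm in diameter, 15 mm high, lying in the nest; origin at the centre of its underside, z up.
- nest (a point): Centre of the ring's nest on the base plate, 8 mm above the desk; axes as the fixture's.
Mind the look-alikes: they are no part of the job. Of the things like the t_key, leave any that is yellow; of the rest the larger one is meant.

How it is judged:
On the way, in this order (a step that is already met when the one before it is completed fails the run):
1. the key is down the shaft with its socket fully over the square stem, which is not yet turned (horizontal distance between t_key and stem_top below 0.005 m and z of t_key in the frame of lock_post below 0.037 m and angle between t_key's own z axis and vertical below 0.15 rad and value of joint stem below 0.6 rad), for 0.1 s.
2. the stem is turned clockwise by the engaged key until the keeper bar lies across the ring (value of joint stem above 1.05 rad and horizontal distance between t_key and stem_top below 0.005 m and z of t_key in the frame of lock_post below 0.037 m), for 0.1 s.
At the end, for the whole second after the job is handed in: Stem at 1.05 rad or more (stop at 1.25), keeper bar across the ring; T-key at rest in the shaft, its lower end within 6 mm of the axis and under 39 mm above the desk (31 = fully down), leaning under 0.18 rad; ring flat within 10 mm of the nest centre (value of joint stem above 1.05 rad and horizontal distance between t_key and stem_top below 0.006 m and z of t_key in the frame of lock_post below 0.039 m and angle between t_key's own z axis and vertical below 0.18 rad and linear speed of t_key below 0.03 m/s and horizontal distance between ring and nest below 0.01 m and angle between ring's own z axis and vertical below 0.15 rad); the robot touches nothing.
It fails at once if the keeper bar is pushed by the gripper or arm (contact force between any of the fingers, the arm and stem above 2 N).
It fails at once if the ring leaves its nest (moved more than 15 mm) (distance of ring from where it was at the start of the episode above 0.015 m).
It also fails if it takes over 48 s, if anything falls off the work surface, if the arm or the gripper's body presses on something with over 40 N, if the wrist force passes 120 N, or if a joint passes its speed limit or range.

## Robot

A 7-joint arm with a two-finger parallel gripper is mounted at the origin on a cart in front of the work surface, level with it; the furniture and walls round the work are solid. World frame = base frame: x ahead of the robot, y to its left, z up, the work surface at z = 0. Lengths are in m, angles in rad, forces in N, time in s.
With the tool pointing down it reaches from about 0.425 to 0.95 m from the base axis. Payload 4.7 kg.
Tool frame: the origin (TCP) lies at the very end of the fingers, on their centre line; the grasp point (between the pads) lies 19 mm behind it; z points along the fingers, y is the direction in which the jaws open and shut (so a half turn about z gives the same grasp; the last joint's range is limited). The gripper opens to 87 mm and grips with 3 to 60 N. Pads are 19 mm wide; open, the fingers measure 117 mm over their backs; the gripper's body (75 mm by 190 mm) begins 51 mm behind the grasp point.
Start: joints at [-1.243, 0.469, -0.049, 1.532, 0.024, 1.141, -0.082], TCP at [0.236, 0.633, 0.223] pointing down, gripper open.
Joint ranges: [-2.59, 2.59], [-0.33, 1.99], [-1.39, 1.29], [0.1, 2.45], [-1.04, 4.18], [0.21, 1.99], [-2.66, 2.66]. Speed limits (rad/s): [2.57, 2.57, 3.14, 3.14, 3.14, 3.14, 3.14].

## Interface

Orientations are given as a 3x3 rotation matrix whose columns are the frame's x, y, z axes.
In Python, from workcell import env, viewer gives the robot as it stands.
- The arm moves only by the shell command python3 -m pendant 'ROWS'. ROWS is JSON, a list of rows, each a list of 7 numbers: the finger opening in m, from 0 to 0.087, then the shift along the tool's x, y, z in m, then the turn, a rotation vector about the tool's x, y, z in rad. A call has 1 to 12 rows; each row shifts and turns the commanded pose from where the row before left it, along the tool's axes as they then stand; what a row does not reach is not made up. A row lasts 1/8 s, in which the tool goes at most 62.5 mm and 10.7 degrees, less where a joint would pass 70% of its speed; a pose out of reach is approached as far as the arm can. A call with a gripper value outside its range is refused whole. The fingers move at their own pace and stop on an object; the grip force is fixed at half the most. Time passes only in rows, so rows that do not move let the fingers close. It gives the time, the measured TCP pose, the force and the opening at its end, in the units of the state.
- env.state(): the state, without advancing time (a new reading comes with each control period).
- viewer.grab_frame(name): name is "scene" or "top" or "wrist"; returns a dict with "image" (400x640x3 uint8, red, green, blue), "fov_y" (degrees; the focal length in pixels is half the picture's height over the tangent of half this angle, whatever the lens; pixels are square), "cx", "cy" (the principal point, pixels), "rvec" (rotation vector, rad) and "tvec" (3), from world to camera coordinates, as OpenCV has them. Camera axes: x right, y down, z forward; pixel columns grow to the right and rows downward; lengths in m; the calibration is good to about 2 mm. The wrist camera is an equidistant fisheye: a pixel r from the principal point sees the ray r / f radians off the axis. A picture is of the moment at which its call begins. There is no depth.
- env.finish_job(): hands the job in, once; it reports no verdict.
The state is a dict: "t": time; "joints": joint angles; "dq": joint speeds; "joint_torque": joint torques, N m; "tool_pos": TCP position; "eef_rot": TCP orientation; "force": force on the tool from outside, world axes, zero at the start; "torque": the same for the moment, N m; "finger_gap": finger opening in m.
Only numpy, scipy, OpenCV 4.12 (cv2) and the standard library are available. Lean on these libraries where they do the work, as an engineer would, in place of code of your own. Each camera call takes 0.05 s, during which the arm holds its last target.

## Working session

There is one attempt and no reset: what is moved stays moved. The work goes in short steps, Python scripts to look and compute and a shell command to move; the robot and the scene stay as the last step left them, time stands still between calls to the robot, and variables do not carry over. Pictures are saved under pics/ and viewed, and the job is handed in when it is done.

```bash
mkdir -p pics; ls; cat > h.py <<'E'
import numpy as np, cv2
from workcell import env, viewer
def grab(n,save=None):
    f=viewer.grab_frame(n)
    if save: cv2.imwrite('pics/'+save,f['image'][:,:,::-1])
    return f
def cam(f):
    R=cv2.Rodrigues(np.array(f['rvec'],float))[0]; t=np.array(f['tvec'],float).ravel()
    fl=200/np.tan(np.radians(f['fov_y'])/2); return R,t,fl
def ray(f,u,v,fish=False):
    R,t,fl=cam(f); x=(u-f['cx'])/fl; y=(v-f['cy'])/fl
    if fish:
        r=np.hypot(x,y); d=np.array([np.sin(r)*x/max(r,1e-9),np.sin(r)*y/max(r,1e-9),np.cos(r)])
    else: d=np.array([x,y,1.])
    return -R.T@t, R.T@d
def atz(f,u,v,z,fish=False):
    c,d=ray(f,u,v,fish); return c+d*(z-c[2])/d[2]
def proj(f,p,fish=False):
    R,t,fl=cam(f); q=R@np.array(p,float)+t
    if fish:
        r=np.hypot(q[0],q[1]); th=np.arctan2(r,q[2]); return f['cx']+fl*th*q[0]/max(r,1e-9), f['cy']+fl*th*q[1]/max(r,1e-9)
    return f['cx']+fl*q[0]/q[2], f['cy']+fl*q[1]/q[2]
def tri(*o):
    A=np.zeros((3,3));b=np.zeros(3)
    for c,d in o:
        d=d/np.linalg.norm(d);M=np.eye(3)-np.outer(d,d);A+=M;b+=M@c
    return np.linalg.solve(A,b)
def crop(f,u0,v0,u1,v1,s,name):
    im=f['image'][v0:v1,u0:u1,::-1]; cv2.imwrite('pics/'+name,cv2.resize(im,None,fx=s,fy=s,interpolation=cv2.INTER_CUBIC))
E
python3 - <<'E'
from h import *
for n in('scene','top','wrist'):
    f=grab(n,n+'0.png'); print(n,f['fov_y'],f['cx'],f['cy'],ray(f,320,200,n=='wrist'))
s=env.state();print(s['t'],s['tool_pos'],s['eef_rot'],s['finger_gap'],s['force'])
E
```

```text
pics
scene 53.29434691779369 318.11540194808936 199.1072219392067 (array([-0.05369595, -0.35651907,  0.60872926]), array([ 0.67232319,  0.43461284, -0.5992667 ]))
top 57.481497022059656 318.68397425053877 205.27459626748671 (array([0.38652833, 0.03903929, 0.94651166]), array([ 0.15885942, -0.02601227, -0.98707105]))
wrist 65.70646984690485 316.37488953514503 197.748788515606 (array([0.17337193, 0.65567219, 0.38296233]), array([ 0.23724067, -0.07877923, -0.96825136]))
0.15 [0.23558406 0.63207167 0.22174296] [[-9.37032246e-01  3.49242532e-01 -4.71982560e-04]
 [ 3.49242847e-01  9.37031169e-01 -1.42200109e-03]
 [-5.43608903e-05 -1.49729741e-03 -9.99998878e-01]] 0.08700798177616426 [-0.83594634  0.17494592  0.61438995]
```

View pics/scene0.png

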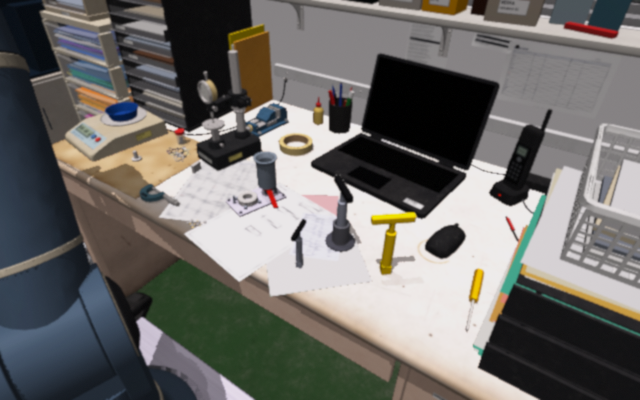

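View pics/top0.png

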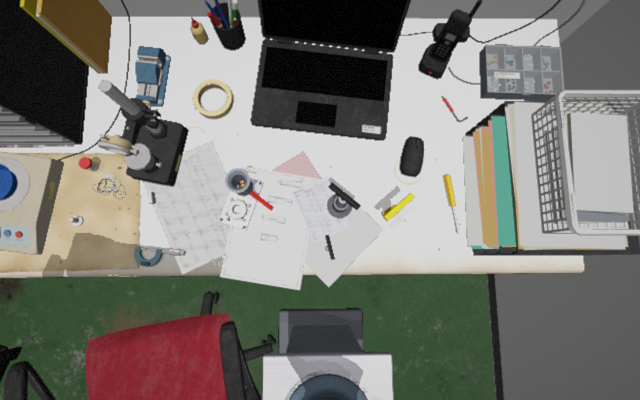

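View pics/wrist0.png

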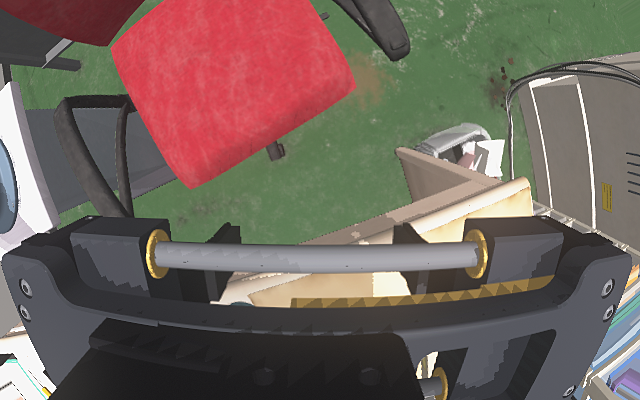

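T-key candidates in the top view are the black bar at (344,195) in a stand, the smaller black bar at (330,246), and a yellow one at (398,206). The one at (344,195) is meant, because it is not yellow and is the larger of the other two. I'll confirm it in crops.

```bash
python3 - <<'E'
from h import *
f=grab('top'); crop(f,210,155,370,275,5,'topc.png')
f=grab('scene'); crop(f,220,140,380,280,4.2,'scenec.png')
E
```

```text
(no output)
```

View pics/topc.png

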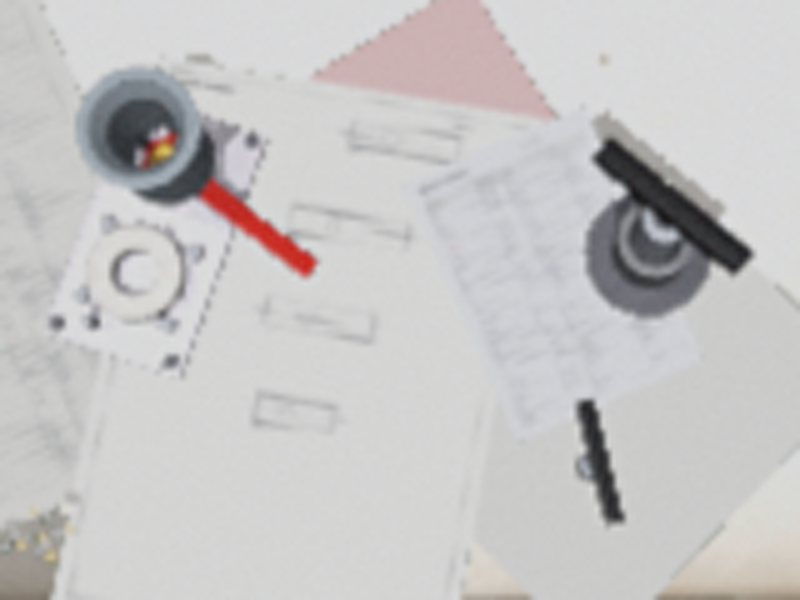

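View pics/scenec.png

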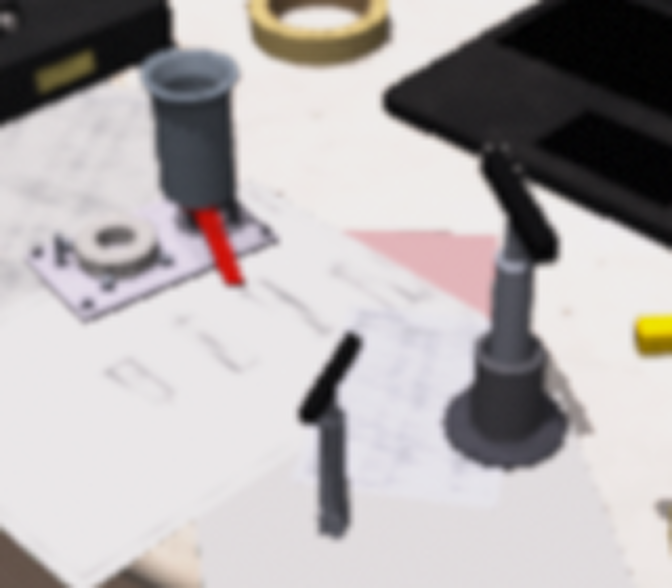

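```bash
python3 - <<'E'
from h import *
f=grab('top'); g=grab('scene')
T=lambda x,y,z: atz(f,210+x/5-.4,155+y/5-.4,z)
S=lambda x,y,z: atz(g,220+x/4.2-.4,140+y/4.2-.4,z)
m=T(140,127,.115); r=T(136,272,.023); k=T(308,267,.031)
print('mouth',m,S(190,77,.115)); print('ring',r,S(117,246,.023)); print('keep',k,S(235,280,.031))
print(np.linalg.norm((m-r)[:2]),np.linalg.norm((m-k)[:2]))
a,b=T(604,150,.154),T(741,262,.154);print('handle',(a+b)/2,np.linalg.norm(a-b),np.degrees(np.arctan2(*(b-a)[1::-1])))
a,b=S(495,160,.154),S(542,245,.154);print('handleS',(a+b)/2,np.linalg.norm(a-b),np.degrees(np.arctan2(*(b-a)[1::-1])))
print('stand disc',T(648,255,.006),S(506,426,.006)); print('tubetop',T(655,237,.056),S(510,350,.056))
d=r-m;print('fixture -x dir',np.degrees(np.arctan2(d[1],d[0])));d=k-m;print('keeper',np.degrees(np.arctan2(d[1],d[0])))
E
```

```text
mouth [0.56812999 0.20772579 0.115     ] [0.56463723 0.20321208 0.115     ]
ring [0.51290841 0.22659501 0.023     ] [0.50762452 0.21861442 0.023     ]
keep [0.51393579 0.138478   0.031     ] [0.51374854 0.13494543 0.031     ]
0.058356414888613234 0.08793331075373144
handle [ 0.5233273  -0.03505427  0.154     ] 0.07816549969769512 -130.18433610274903
handleS [ 0.51720282 -0.04099149  0.154     ] 0.07217447749015288 -131.08113500112447
stand disc [ 0.52287179 -0.03574541  0.006     ] [ 0.52145694 -0.04009976  0.006     ]
tubetop [ 0.52460942 -0.03538371  0.056     ] [ 0.5237701  -0.03833111  0.056     ]
fixture -x dir 161.13469007274108
keeper -128.04718760662473
```

```bash
cat > plan.py <<'E'
import sys; from h import *
from scipy.spatial.transform import Rotation as Ro
def plan(p,yaw,n,gap):
    s=env.state();P=np.array(s['tool_pos']);R=np.array(s['eef_rot']);x0=np.degrees(np.arctan2(R[1,0],R[0,0]))
    c,sn=np.cos(np.radians(yaw)),np.sin(np.radians(yaw))
    Rt=np.array([[c,sn,0],[sn,-c,0],[0,0,-1]])
    if abs((yaw-x0+180)%360-180)<1e-6: pass
    rv=Ro.from_matrix(R.T@Rt).as_rotvec()
    print('from',P.round(4),'yaw',x0.round(2),'total rot',rv.round(3))
    d=(np.array(p)-P)/n; step=rv/n; out=[]
    C=R.copy();Q=P.copy()
    for i in range(n):
        tgt=P+d*(i+1); sh=(C.T@(tgt-Q)).round(4); st=step.round(4)
        out.append([gap]+[float(v) for v in sh]+[float(v) for v in st])
        Q=Q+C@sh; C=C@Ro.from_rotvec(st).as_matrix()
    print(str(out).replace(' ',''))
    print('end',Q.round(4),np.degrees(np.arctan2(C[1,0],C[0,0])).round(2),C[:,2].round(4))
if __name__=='__main__':
    a=[float(v) for v in sys.argv[1:]]
    plan(a[:3],a[3],int(a[4]),a[5])
E
python3 plan.py .523 -.036 .24 50 12 .087
```

```text
from [0.2357 0.6324 0.2223] yaw 159.56 total rot [-0.     0.     1.912]
[[0.087,-0.0419,-0.0438,-0.0015,-0.0,0.0,0.1593],[0.087,-0.0483,-0.0367,-0.0014,-0.0,0.0,0.1593],[0.087,-0.0535,-0.0285,-0.0015,-0.0,0.0,0.1593],[0.087,-0.0574,-0.0196,-0.0014,-0.0,0.0,0.1593],[0.087,-0.0597,-0.0103,-0.0015,-0.0,0.0,0.1593],[0.087,-0.0607,-0.0007,-0.0014,-0.0,0.0,0.1593],[0.087,-0.0599,0.0089,-0.0015,-0.0,0.0,0.1593],[0.087,-0.0578,0.0183,-0.0015,-0.0,0.0,0.1593],[0.087,-0.0542,0.0273,-0.0014,-0.0,0.0,0.1593],[0.087,-0.0491,0.0355,-0.0015,-0.0,0.0,0.1593],[0.087,-0.0429,0.0428,-0.0014,-0.0,0.0,0.1593],[0.087,-0.0356,0.0492,-0.0015,-0.0,0.0,0.1593]]
end [ 0.523 -0.036  0.24 ] 50.03 [-1.e-04 -3.e-04 -1.e+00]
```

```bash
python3 -m pendant '[[0.087,-0.042,-0.044,-0.002,0,0,0.159],[0.087,-0.048,-0.037,-0.002,0,0,0.159],[0.087,-0.053,-0.028,-0.002,0,0,0.159],[0.087,-0.057,-0.02,-0.002,0,0,0.159],[0.087,-0.06,-0.01,-0.002,0,0,0.159],[0.087,-0.061,-0.001,-0.001,0,0,0.159],[0.087,-0.06,0.009,-0.001,0,0,0.159],[0.087,-0.058,0.018,-0.001,0,0,0.159],[0.087,-0.054,0.027,-0.001,0,0,0.159],[0.087,-0.049,0.035,-0.001,0,0,0.159],[0.087,-0.043,0.043,-0.001,0,0,0.159],[0.087,-0.036,0.049,-0.001,0,0,0.159]]'
python3 -m pendant '[[0.087,0,0,0,0,0,0],[0.087,0,0,0,0,0,0]]'
python3 - <<'E'
from h import *
f=grab('wrist','w1.png');np.save('w1.npy',f,allow_pickle=True); s=env.state(); print(s['joints'],proj(f,s['tool_pos'],True),ray(f,320,200,True))
print(proj(f,[.523,-.036,.154],True))
f=grab('top');crop(f,210,155,370,275,5,'topd.png')
E
```

```text
t: 1.85
tool_pos: [0.5229, -0.0375, 0.24]
eef_rot: [[0.643, 0.766, 0.001], [0.766, -0.643, 0.001], [0.001, 0.0, -1.0]]
force: [0.8, 1.2, -0.6]
finger_gap: 0.0873
t: 2.1
tool_pos: [0.522, -0.0353, 0.2393]
eef_rot: [[0.639, 0.769, -0.001], [0.769, -0.639, 0.001], [0.0, -0.001, -1.0]]
force: [0.3, 0.2, -0.8]
finger_gap: 0.0872
[-0.5338214   0.22349818  0.61877709  1.89778915 -0.14832681  1.06612118
 -0.54633105] (np.float64(316.17334128915417), np.float64(240.89183843933967)) (array([0.56429673, 0.01578201, 0.40069447]), array([-0.15351013, -0.2001865 , -0.96765697]))
(np.float64(318.55754356125544), np.float64(202.29417830297356))
```

View pics/w1.png

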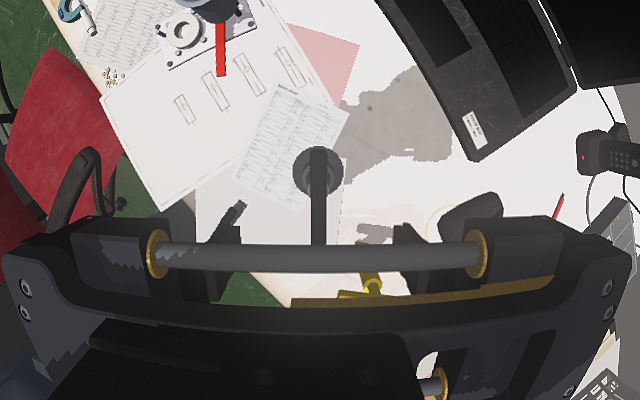

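```bash
python3 - <<'E'
from h import *
f=np.load('w1.npy',allow_pickle=True).item()
e=np.array([np.cos(np.radians(50)),np.sin(np.radians(50)),0])
for z in(.154,.138): print(proj(f,np.array([.523,-.036,z])+.042*e,True))
print(proj(f,[.523,-.036,.056],True),proj(f,[.567,.206,.115],True))
crop(f,240,120,400,260,5,'w1c.png')
E
```

```text
(np.float64(318.85852175678303), np.float64(151.3846821629845))
(np.float64(318.74250863287887), np.float64(149.549306346742))
(np.float64(318.1165427105808), np.float64(179.8569336666185)) (np.float64(196.81067856741015), np.float64(-16.67044825885253))
```

View pics/w1c.png

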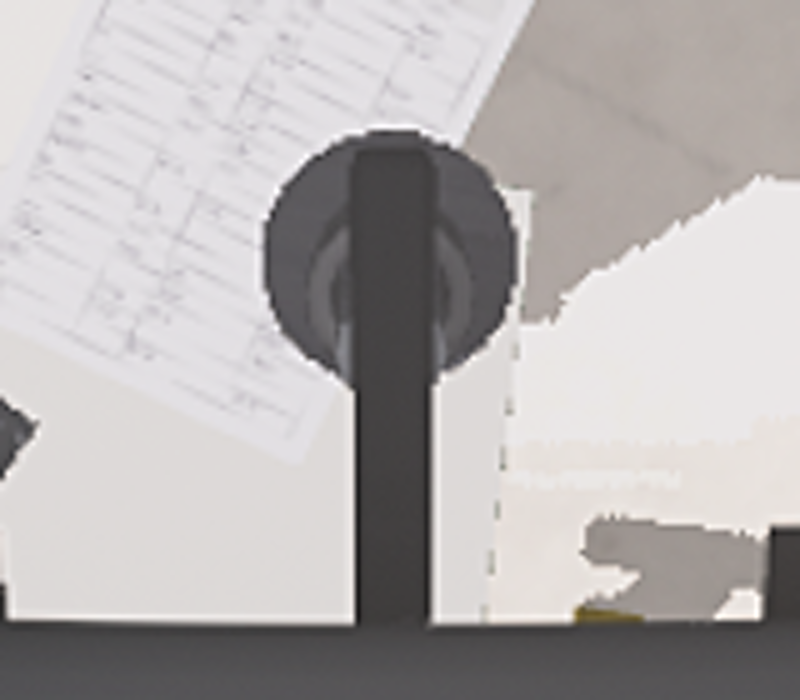

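View pics/topd.png

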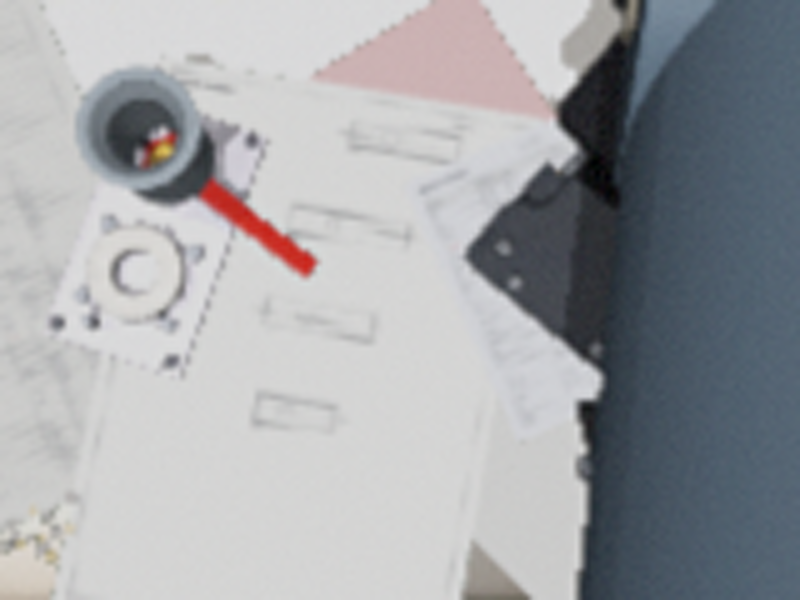

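```bash
python3 - <<'E'
from h import *
f=grab('top'); 
print('small',atz(f,327.6,240,.1),atz(f,334,259,.1)); print('yellow',atz(f,385,218,.12),atz(f,412,195,.12))
E
python3 plan.py .5235 -.0352 .127 50 8 .06
```

```text
small [ 4.28891655e-01 -8.41382970e-05  1.00000000e-01] [ 0.38525536 -0.01431149  0.1       ]
yellow [ 0.47717532 -0.13117713  0.12      ] [ 0.53032122 -0.19573138  0.12      ]
from [ 0.5219 -0.0341  0.2394] yaw 50.42 total rot [-0.001 -0.     0.007]
[[0.06,0.0,0.0003,0.014,-0.0001,-0.0,0.0009],[0.06,0.0,0.0002,0.0141,-0.0001,-0.0,0.0009],[0.06,0.0001,0.0002,0.014,-0.0001,-0.0,0.0009],[0.06,-0.0,0.0003,0.0141,-0.0001,-0.0,0.0009],[0.06,-0.0,0.0002,0.014,-0.0001,-0.0,0.0009],[0.06,0.0,0.0003,0.0141,-0.0001,-0.0,0.0009],[0.06,0.0,0.0002,0.014,-0.0001,-0.0,0.0009],[0.06,0.0001,0.0003,0.0141,-0.0001,-0.0,0.0009]]
end [ 0.5236 -0.0352  0.127 ] 50.01 [ 1.e-04  3.e-04 -1.e+00]
```

```bash
python3 -m pendant '[[0.06,0,0,0.014,0,0,0],[0.06,0,0.001,0.014,0,0,0.004],[0.06,0,0.001,0.014,0,0,0.003],[0.06,0,0,0.014,0,0,0],[0.06,0,0,0.014,0,0,0],[0.06,0,0,0.014,0,0,0],[0.06,0,0,0.014,0,0,0],[0.06,0,0,0.014,0,0,0]]'
python3 -m pendant '[[0,0,0,0,0,0,0],[0,0,0,0,0,0,0],[0,0,0,0,0,0,0],[0,0,0,0,0,0,0],[0,0,0,0,0,0,0]]'
python3 - <<'E'
from h import *
f=grab('wrist','w2.png');grab('scene','s2.png')
E
```

```text
t: 3.25
tool_pos: [0.5238, -0.0371, 0.1266]
eef_rot: [[0.645, 0.764, 0.0], [0.764, -0.645, 0.0], [0.0, 0.0, -1.0]]
force: [-0.2, 0.1, -0.4]
finger_gap: 0.06
t: 3.88
tool_pos: [0.5239, -0.0371, 0.1278]
eef_rot: [[0.645, 0.764, 0.001], [0.764, -0.645, 0.0], [0.001, 0.0, -1.0]]
force: [-0.4, -0.4, -0.1]
finger_gap: 0.0179
```

View pics/s2.png

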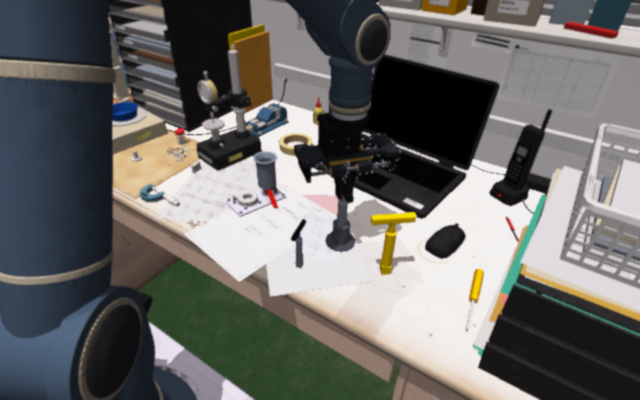

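```bash
python3 -m pendant '[[0,0,0,0,0,0,0],[0,0,0,0,0,0,0],[0,0,0,0,0,0,0]]'
python3 -m pendant '[[0,0,0,-0.005,0,0,0],[0,0,0,-0.01,0,0,0],[0,0,0,-0.015,0,0,0],[0,0,0,-0.015,0,0,0],[0,0,0,-0.015,0,0,0],[0,0,0,-0.015,0,0,0],[0,0,0,-0.015,0,0,0],[0,0,0,-0.015,0,0,0],[0,0,0,-0.015,0,0,0],[0,0,0,-0.015,0,0,0],[0,0,0,-0.01,0,0,0],[0,0,0,-0.005,0,0,0]]'
python3 - <<'E'
from h import *
f=grab('scene'); crop(f,220,120,420,270,4,'s3.png')
f=grab('top','t3.png')
E
```

```text
t: 4.35
tool_pos: [0.5239, -0.0371, 0.1277]
eef_rot: [[0.645, 0.764, 0.0], [0.764, -0.645, 0.0], [0.0, 0.0, -1.0]]
force: [-0.1, 0.9, 3.1]
finger_gap: 0.0137
t: 5.85
tool_pos: [0.5239, -0.0372, 0.2781]
eef_rot: [[0.645, 0.764, 0.0], [0.764, -0.645, 0.0], [0.0, 0.0, -1.0]]
force: [-0.2, -0.0, -2.0]
finger_gap: 0.0136
```

View pics/s3.png

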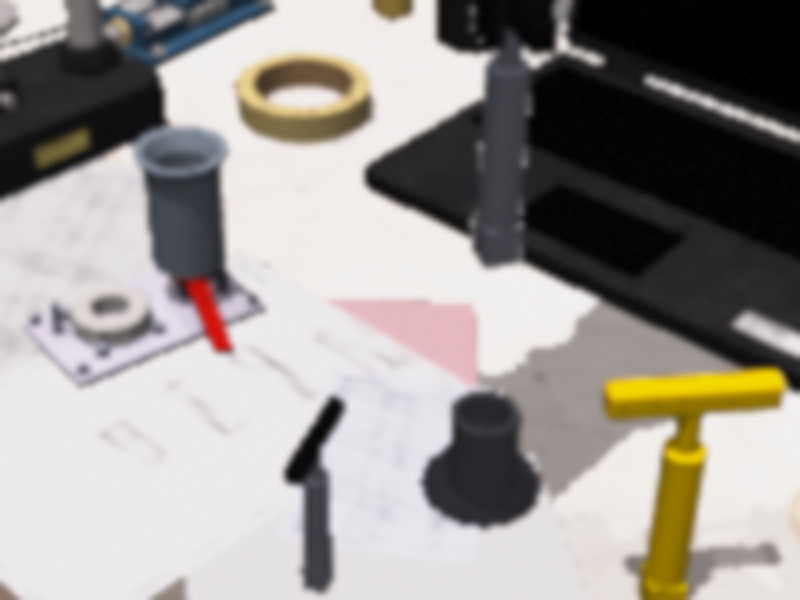

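```bash
python3 plan.py .5675 .2065 .285 142 12 0
```

```text
from [ 0.5239 -0.0372  0.2779] yaw 49.84 total rot [ 1.000e-03 -0.000e+00 -1.609e+00]
[[0.0,0.0179,-0.0103,-0.0006,0.0,-0.0,-0.134],[0.0,0.019,-0.0079,-0.0006,0.0,-0.0,-0.134],[0.0,0.02,-0.0052,-0.0006,0.0,-0.0,-0.134],[0.0,0.0205,-0.0025,-0.0006,0.0,-0.0,-0.134],[0.0,0.0206,0.0002,-0.0006,0.0,-0.0,-0.134],[0.0,0.0204,0.003,-0.0005,0.0,-0.0,-0.134],[0.0,0.0198,0.0057,-0.0006,0.0,-0.0,-0.134],[0.0,0.0189,0.0083,-0.0006,0.0,-0.0,-0.134],[0.0,0.0176,0.0108,-0.0006,0.0,-0.0,-0.134],[0.0,0.016,0.013,-0.0006,0.0,-0.0,-0.134],[0.0,0.0141,0.015,-0.0006,0.0,-0.0,-0.134],[0.0,0.012,0.0168,-0.0006,0.0,-0.0,-0.134]]
end [0.5675 0.2065 0.285 ] 141.97 [ 5.e-04  2.e-04 -1.e+00]
```

```bash
python3 -m pendant '[[0,0.018,-0.01,-0.001,0,0,-0.134],[0,0.019,-0.008,-0.001,0,0,-0.134],[0,0.02,-0.005,-0.001,0,0,-0.134],[0,0.0205,-0.0025,-0.001,0,0,-0.134],[0,0.0205,0,-0.001,0,0,-0.134],[0,0.0205,0.003,-0.001,0,0,-0.134],[0,0.02,0.0055,-0.001,0,0,-0.134],[0,0.019,0.008,0,0,0,-0.134],[0,0.0175,0.011,0,0,0,-0.134],[0,0.016,0.013,0,0,0,-0.134],[0,0.014,0.015,0,0,0,-0.134],[0,0.012,0.017,0,0,0,-0.134]]'
python3 -m pendant '[[0,0,0,0,0,0,0],[0,0,0,0,0,0,0]]'
python3 - <<'E'
from h import *
f=grab('wrist','w4.png');np.save('w4.npy',f)
f=grab('scene','s4.png'); np.save('s4.npy',f);crop(f,200,60,340,240,4.4,'s4c.png')
print(env.state()['joints'])
f=grab('top','t4.png');np.save('t4.npy',f)
E
```

```text
t: 7.45
tool_pos: [0.5672, 0.2071, 0.2835]
eef_rot: [[-0.79, 0.613, -0.002], [0.613, 0.79, -0.001], [0.001, -0.002, -1.0]]
force: [-0.8, -0.4, -2.3]
finger_gap: 0.0134
t: 7.7
tool_pos: [0.5673, 0.2052, 0.284]
eef_rot: [[-0.786, 0.619, -0.001], [0.619, 0.786, -0.001], [-0.0, -0.002, -1.0]]
force: [-0.1, -0.4, -2.1]
finger_gap: 0.0139
[-0.62787983  0.30632644  0.27340761  1.64503431 -0.08673195  1.20278816
  0.5686806 ]
```

View pics/s4c.png

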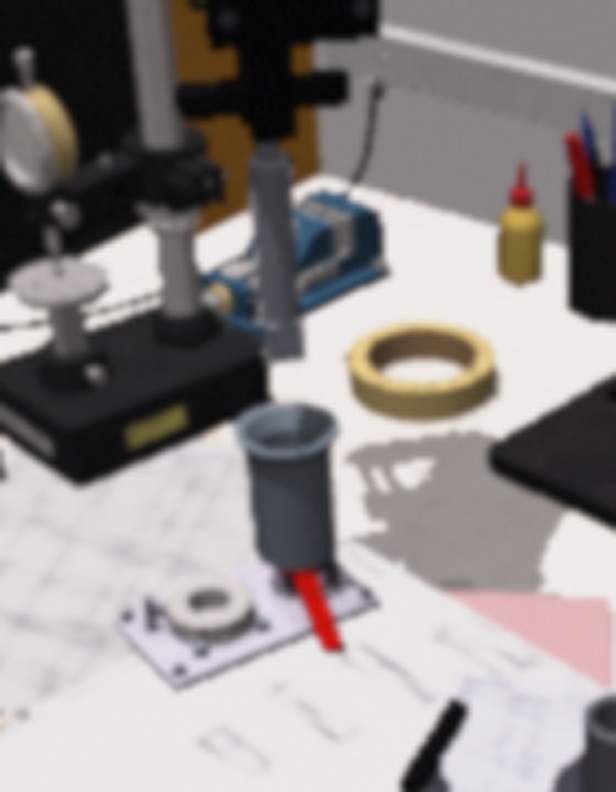

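View pics/w4.png

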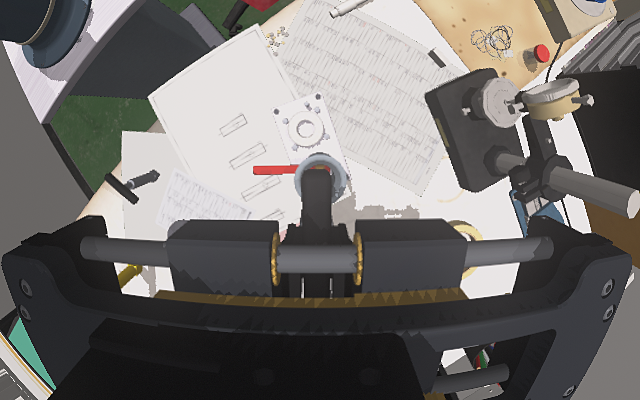

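View pics/t4.png

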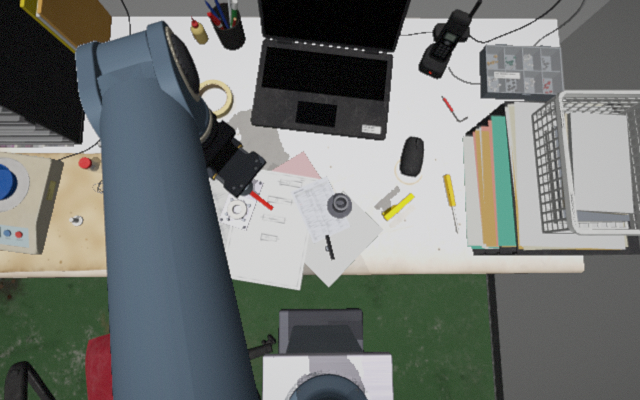

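```bash
python3 - <<'E'
from h import *
f=np.load('w4.npy',allow_pickle=True).item(); crop(f,270,130,370,230,7,'w4c.png')
E
```

```text
(no output)
```

View pics/w4c.png

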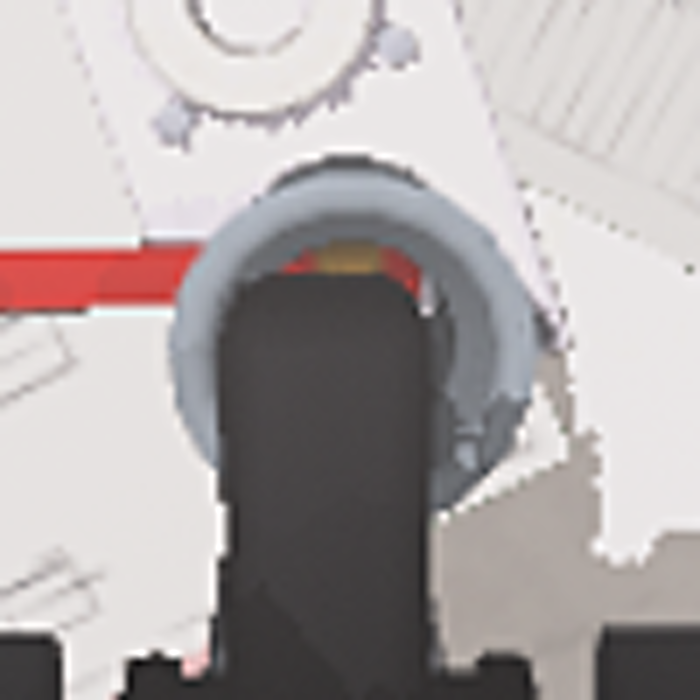

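```bash
python3 - <<'E'
from h import *
f=np.load('w4.npy',allow_pickle=True).item(); s=env.state();print(s['tool_pos'],s['eef_rot'])
W=lambda x,y,z: atz(f,270+x/7-.4,130+y/7-.4,z,True)
print('mouth',W(353,355,.115)); print('stem',W(350,258,.049))
R=np.array(s['eef_rot']); P=np.array(s['tool_pos'])
h=W(323,272,.310); print('handle end',h,R.T@(h-P))
print('keeper line',a:=W(20,278,.031),b:=W(180,276,.031),np.degrees(np.arctan2(*(a-b)[1::-1])))
g=np.load('s4.npy',allow_pickle=True).item()
S=lambda x,y,z: atz(g,200+x/4.4-.4,60+y/4.4-.4,z)
print('S mouth',S(287,426,.115),'keybottom',S(284,352,.162),'barreltop',S(268,160,.264))
c1=ray(g,200+287/4.4-.4,60+426/4.4-.4);c2=ray(f,270+353/7-.4,130+355/7-.4,True);print('tri',tri(c1,c2))
t=np.load('t4.npy',allow_pickle=True).item()
c3=ray(t,210+140/5-.4,155+127/5-.4);print('tri3',tri(c1,c2,c3), tri(c1,c3))
for n,q in(('s',g),('w',f),('t',t)): print(n,proj(q,[.5673,.2055,.115],n=='w'))
E
```

```text
[0.56750794 0.20528205 0.28454269] [[-7.86035215e-01  6.18181711e-01 -1.10076728e-04]
 [ 6.18181683e-01  7.86035093e-01 -4.89029276e-04]
 [-2.15784784e-04 -4.52441649e-04 -9.99999874e-01]]
mouth [0.56679818 0.20989612 0.115     ]
stem [0.5624046  0.21336461 0.049     ]
handle end [0.53099625 0.23342644 0.31      ] [ 0.04609232 -0.0004599  -0.02546705]
keeper line [0.52773452 0.15919188 0.031     ] [0.54693158 0.18388384 0.031     ] -127.86371676052728
S mouth [0.57008255 0.20780547 0.115     ] keybottom [0.56883862 0.20483038 0.162     ] barreltop [0.57677242 0.2130754  0.264     ]
tri [0.56824438 0.2086288  0.11500007]
tri3 [0.5681662  0.20828856 0.11498618] [0.56831149 0.20704375 0.11607482]
s (np.float64(264.8193872172089), np.float64(157.1850444046051))
w (np.float64(317.13209228396056), np.float64(183.12399251699895))
t (np.float64(238.55646408741154), np.float64(180.3478447471831))
```

```bash
python3 -m pendant '[[0,0,0.0015,0.005,0,0,0],[0,0,0.0018,0.01,0,0,0],[0,0,0,0.01,0,0,0],[0,0,0,0.01,0,0,0],[0,0,0,0.005,0,0,0],[0,0,0,0,0,0,0]]'
python3 - <<'E'
from h import *
f=grab('wrist');np.save('w5.npy',f);crop(f,270,130,370,230,6,'w5c.png')
f=grab('scene'); np.save('s5.npy',f);crop(f,220,80,320,180,6,'s5c.png')
E
```

```text
t: 8.6
tool_pos: [0.5693, 0.2091, 0.244]
eef_rot: [[-0.788, 0.616, -0.001], [0.616, 0.788, -0.0], [0.0, -0.001, -1.0]]
force: [0.1, 0.8, -2.1]
finger_gap: 0.0136
```

View pics/s5c.png

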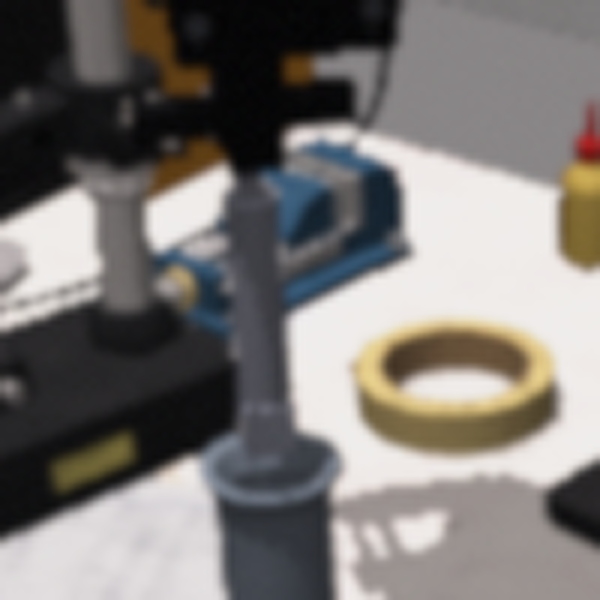

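View pics/w5c.png

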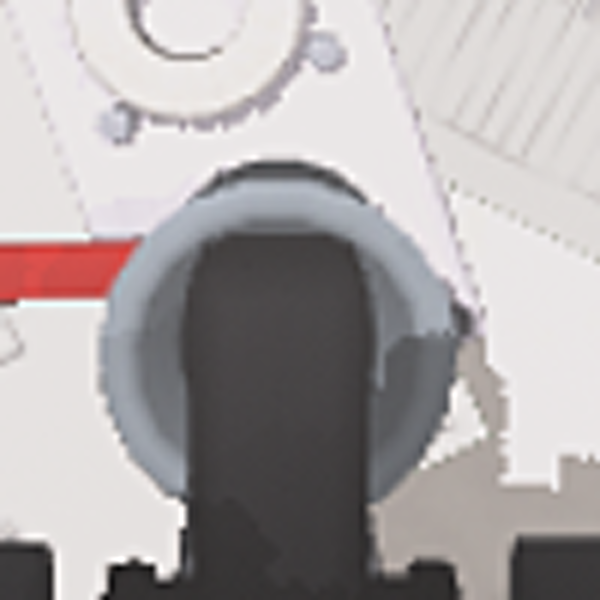

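```bash
python3 - <<'E'
from h import *
f=np.load('w5.npy',allow_pickle=True).item(); s=env.state()
W=lambda x,y,z: atz(f,270+x/6-.4,130+y/6-.4,z,True)
R=np.array(s['eef_rot']); P=np.array(s['tool_pos']);print(P)
m=W(280,352,.115);h=W(281,234,.270);print('mouth',m,'end',R.T@(h-P),'mouth in tool',R.T@(m-P))
f=np.load('s5.npy',allow_pickle=True).item(); crop(f,245,140,285,175,16,'s5d.png')
E
```

```text
[0.56973193 0.20929263 0.24480522]
mouth [0.56642814 0.210747   0.115     ] end [ 0.0461432  -0.00041232 -0.02520497] mouth in tool [ 0.00352629 -0.00096429  0.12980393]
```

View pics/s5d.png

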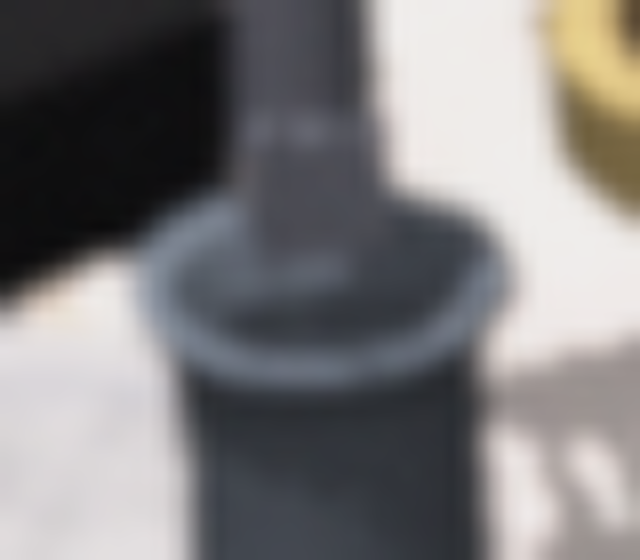

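```bash
python3 -m pendant '[[0,-0.001,-0.0005,0.005,0,0,0],[0,0,0,0.01,0,0,0],[0,0,0,0.01,0,0,0],[0,0,0,0.01,0,0,0],[0,0,0,0.01,0,0,0],[0,0,0,0.01,0,0,0],[0,0,0,0.007,0,0,0],[0,0,0,0,0,0,0]]'
python3 - <<'E'
from h import *
s=env.state();print(s['force'],s['torque'])
f=grab('wrist');np.save('w6.npy',f);crop(f,270,130,370,230,6,'w6c.png')
f=grab('scene'); np.save('s6.npy',f);crop(f,220,80,320,220,6,'s6c.png')
E
```

```text
t: 9.7
tool_pos: [0.5696, 0.2081, 0.1819]
eef_rot: [[-0.788, 0.616, -0.001], [0.616, 0.788, -0.0], [0.001, -0.001, -1.0]]
force: [-0.0, 1.0, -1.9]
finger_gap: 0.0138
[-2.71948564e-04  1.04678724e+00 -1.93940634e+00] [ 0.0085255  -0.01285528 -0.0163041 ]
```

View pics/s6c.png

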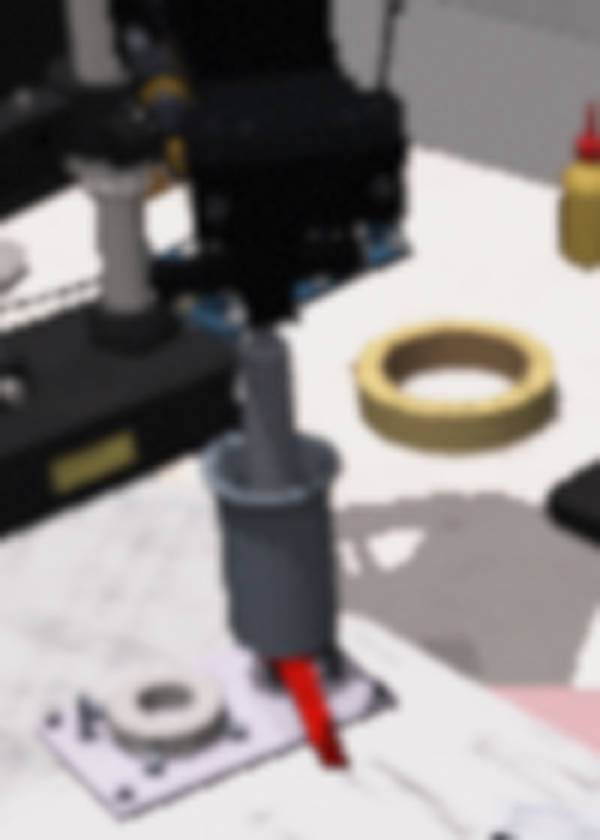

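View pics/w6c.png

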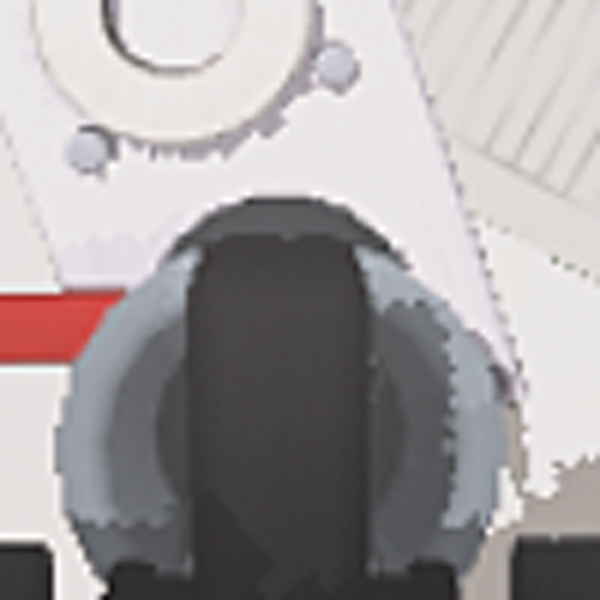

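```bash
python3 -m pendant '[[0,0,0,0.005,0,0,0],[0,0,0,0.005,0,0,0],[0,0,0,0.004,0,0,0],[0,0,0,0.004,0,0,0],[0,0,0,0,0,0,0]]'
```

```text
t: 10.42
tool_pos: [0.5697, 0.2081, 0.1641]
eef_rot: [[-0.788, 0.616, -0.001], [0.616, 0.788, -0.0], [0.0, -0.001, -1.0]]
force: [-0.2, -0.1, -1.6]
finger_gap: 0.0142
```

```bash
python3 -m pendant '[[0,0,0,0.004,0,0,0],[0,0,0,0.003,0,0,0],[0,0,0,0.002,0,0,0],[0,0,0,0,0,0,0]]'
```

```text
t: 10.92
tool_pos: [0.5699, 0.2082, 0.1554]
eef_rot: [[-0.788, 0.616, -0.0], [0.616, 0.788, -0.0], [0.0, -0.0, -1.0]]
force: [-0.8, -0.2, -1.8]
finger_gap: 0.0137
```

```bash
python3 -m pendant '[[0,0,0,0.002,0,0,0],[0,0,0,0,0,0,0]]'; python3 -m pendant '[[0,0,0,0.001,0,0,0],[0,0,0,0,0,0,0]]'
```

```text
t: 11.18
tool_pos: [0.5699, 0.2082, 0.1534]
eef_rot: [[-0.788, 0.616, -0.0], [0.616, 0.788, -0.0], [0.0, -0.0, -1.0]]
force: [-0.1, -0.8, -1.5]
finger_gap: 0.0137
t: 11.42
tool_pos: [0.5702, 0.2082, 0.1527]
eef_rot: [[-0.788, 0.616, 0.0], [0.616, 0.788, 0.0], [-0.0, 0.0, -1.0]]
force: [-0.5, 0.1, -0.3]
finger_gap: 0.0134
```

```bash
python3 -m pendant '[[0,0,-0.0002,0,0,0,0.08],[0,0,-0.0002,0,0,0,0.12],[0,0,-0.0002,0,0,0,0.12],[0,0,-0.0002,0,0,0,0.12],[0,0,-0.0002,0,0,0,0.12],[0,0,0,0,0,0,0]]'
python3 - <<'E'
from h import *
s=env.state();print(s['force'],s['torque'])
f=grab('wrist','w7.png')
f=grab('scene'); crop(f,220,80,320,220,5,'s7c.png')
E
```

```text
t: 12.18
tool_pos: [0.5693, 0.208, 0.1527]
eef_rot: [[-0.342, 0.94, 0.0], [0.94, 0.342, 0.0], [0.0, 0.0, -1.0]]
force: [-0.1, 0.2, -0.1]
finger_gap: 0.0136
[-0.13896895  0.1747265  -0.12504027] [ 0.03784633  0.06659141 -0.00190535]
```

View pics/s7c.png

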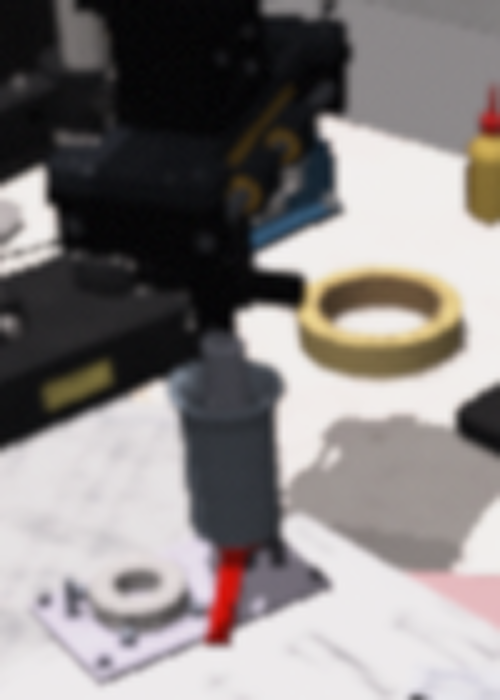

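View pics/w7.png

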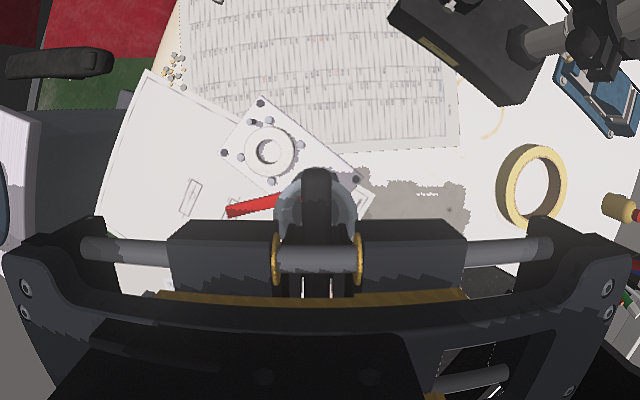

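```bash
python3 -m pendant '[[0,0,-0.0002,0,0,0,0.12],[0,0,-0.0002,0,0,0,0.12],[0,0,-0.0002,0,0,0,0.12],[0,0,-0.0002,0,0,0,0.12],[0,0,-0.0002,0,0,0,0.12],[0,0,-0.0002,0,0,0,0.12],[0,0,0,0,0,0,0]]'
python3 - <<'E'
from h import *
s=env.state();print(s['force'],s['torque'])
f=grab('wrist','w8.png');np.save('w8.npy',f)
f=grab('scene'); np.save('s8.npy',f);crop(f,220,120,320,220,6,'s8c.png')
E
```

```text
t: 13.15
tool_pos: [0.5682, 0.2076, 0.1527]
eef_rot: [[0.362, 0.932, 0.0], [0.932, -0.362, 0.0], [0.0, 0.0, -1.0]]
force: [0.3, 0.8, -0.2]
finger_gap: 0.0135
[ 0.34889761  0.75187866 -0.19852551] [-0.00080109  0.12170014  0.03861239]
```

View pics/s8c.png

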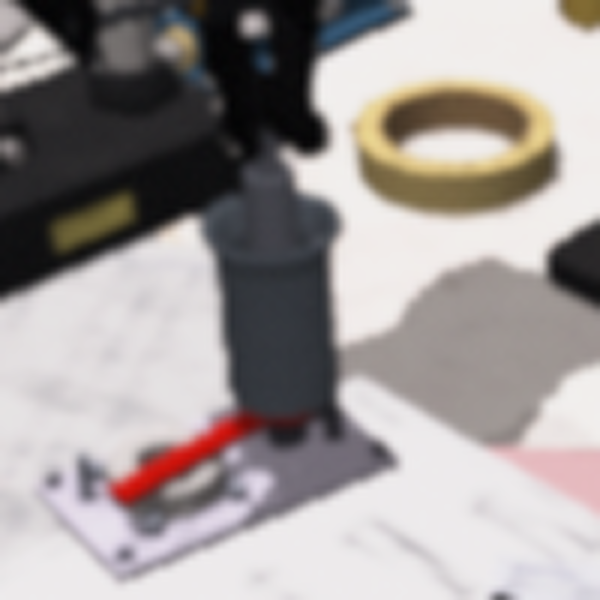

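View pics/w8.png

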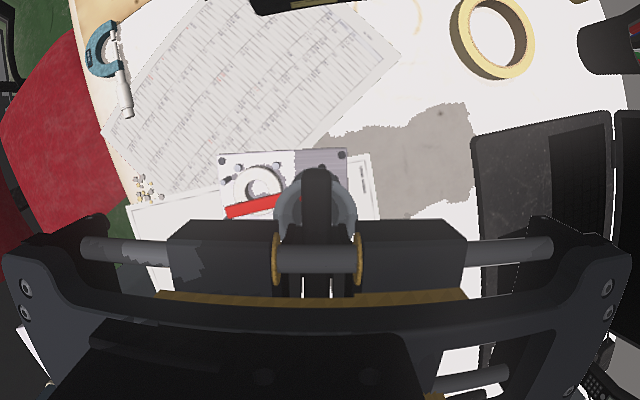

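```bash
python3 - <<'E'
from h import *
f=np.load('s8.npy',allow_pickle=True).item()
k=atz(f,220+123/6-.4,120+488/6-.4,.031)
m=np.array([.570,.2068,.1]) ; d=(k-m)[:2];print(k,np.linalg.norm(d),a:=np.degrees(np.arctan2(d[1],d[0])),np.radians(-128-a+360)%6.283)
E
```

```text
[0.48154772 0.21769163 0.031     ] 0.08912033056058948 172.98018130550872 1.030090160148974
```

```bash
python3 -m pendant '[[0,0,-0.0001,0,0,0,0.06],[0,0,-0.0001,0,0,0,0.06],[0,0,-0.0001,0,0,0,0.05],[0,0,0,0,0,0,0]]'
python3 - <<'E'
from h import *
s=env.state();print(s['force'],s['torque'])
f=grab('wrist','w9.png');np.save('w9.npy',f)
f=grab('scene'); np.save('s9.npy',f);crop(f,220,120,320,220,6,'s9c.png')
E
```

```text
t: 13.75
tool_pos: [0.5679, 0.2076, 0.1527]
eef_rot: [[0.515, 0.857, 0.0], [0.857, -0.515, 0.0], [0.0, 0.0, -1.0]]
force: [-0.5, -0.1, 0.8]
finger_gap: 0.0135
[-0.53210744 -0.05496332  0.82011355] [-0.06484619  0.14263364 -0.03018955]
```

View pics/s9c.png

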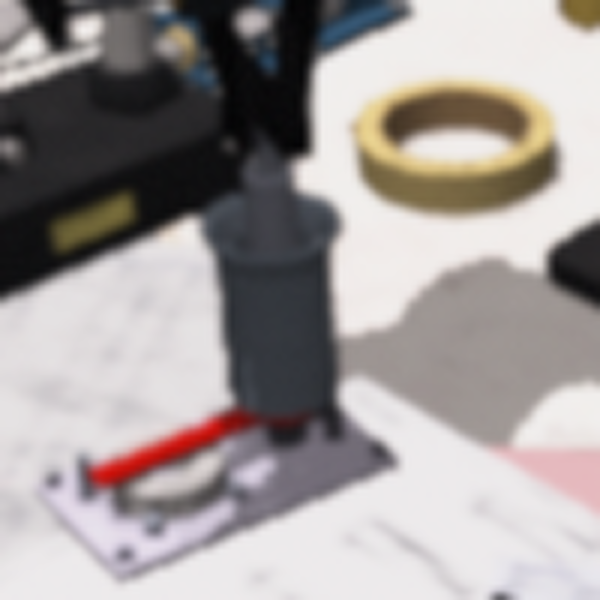

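```bash
python3 - <<'E'
from h import *
f=np.load('s9.npy',allow_pickle=True).item()
k=atz(f,220+98/6-.4,120+472/6-.4,.031)
m=np.array([.570,.2068,.1]) ; d=(k-m)[:2];print(k,np.linalg.norm(d),a:=np.degrees(np.arctan2(d[1],d[0])),np.radians(-128-a+360)%6.283)
E
python3 -m pendant '[[0,0,0,0,0,0,0.03],[0,0,0,0,0,0,0]]'; python3 -c "
from h import *
print(env.state()['torque'])"
```

```text
[0.48375805 0.23327943 0.031     ] 0.09021548875294425 162.93160379382783 1.2054709228696645
t: 14.1
tool_pos: [0.5679, 0.2076, 0.1527]
eef_rot: [[0.542, 0.84, 0.0], [0.84, -0.542, 0.0], [0.0, 0.0, -1.0]]
force: [-0.9, 0.2, 1.1]
finger_gap: 0.0138
[-0.07410611  0.16964242  0.03210856]
```

```bash
python3 -m pendant '[[0.05,0,0,0,0,0,0],[0.05,0,0,0,0,0,0],[0.05,0,0,0,0,0,0],[0.05,0,0,0,0,0,0],[0.05,0,0,0,0,0,0]]'
python3 -m pendant '[[0.05,0,0,-0.005,0,0,0],[0.05,0,0,-0.015,0,0,0],[0.05,0,0,-0.02,0,0,0],[0.05,0,0,-0.02,0,0,0],[0.05,0,0,-0.02,0,0,0],[0.05,0,0,-0.02,0,0,0],[0.05,0,0,0,0,0,0]]'
python3 - <<'E'
from h import *
f=grab('wrist','w10.png')
f=grab('scene'); np.save('s10.npy',f);crop(f,220,100,320,220,5,'s10c.png')
E
```

```text
t: 14.72
tool_pos: [0.5678, 0.2076, 0.1525]
eef_rot: [[0.542, 0.84, -0.0], [0.84, -0.542, 0.0], [0.0, -0.0, -1.0]]
force: [0.3, 0.2, 0.3]
finger_gap: 0.0485
t: 15.6
tool_pos: [0.5691, 0.2078, 0.2551]
eef_rot: [[0.542, 0.84, 0.004], [0.84, -0.542, 0.002], [0.004, 0.002, -1.0]]
force: [0.1, -1.0, -0.1]
finger_gap: 0.0502
```

View pics/s10c.png

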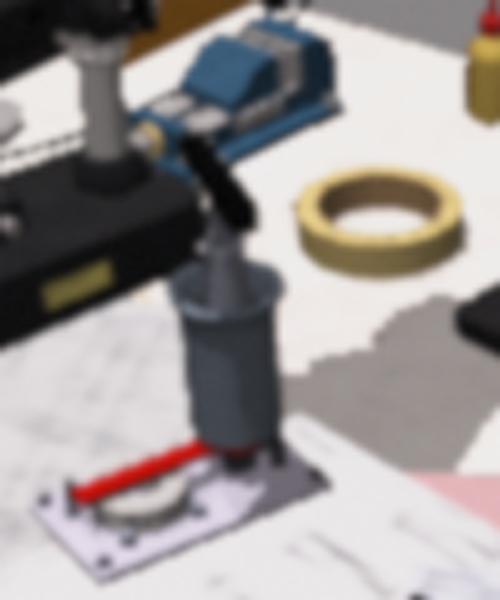

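View pics/w10.png

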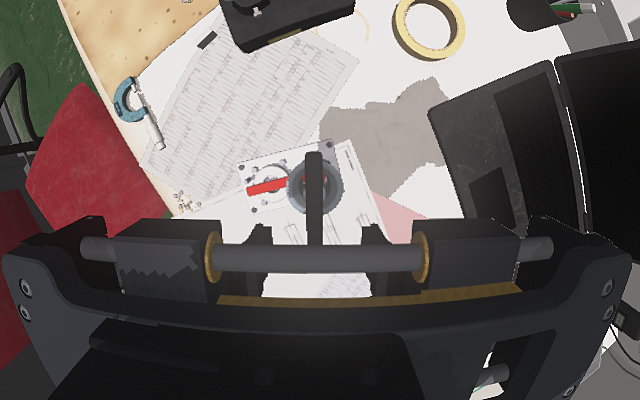

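```bash
python3 - <<'E'
from h import *
f=np.load('s10.npy',allow_pickle=True).item()
S=lambda x,y,z: atz(f,220+x/5-.4,100+y/5-.4,z)
print('handle top',S(219,175,.179),'tip',k:=S(75,493,.031),'mouth',S(227,290,.115),'ring',S(143,495,.023))
d=(k-[.57,.2068,0])[:2];print(np.radians(232-np.degrees(np.arctan2(d[1],d[0]))))
E
```

```text
handle top [0.56260772 0.20034759 0.179     ] tip [0.48211775 0.23610113 0.031     ] mouth [0.56605631 0.20389673 0.115     ] ring [0.50734083 0.21593869 0.023     ]
1.229393925465985
```

```bash
python3 -c "
from h import *
print(env.finish_job())"
```

```text
the job is handed in; nothing more can be done
None
```

I took the large black-handled T-key out of its stand and lowered it down the shaft onto the stem. I then turned it about 87° clockwise, let go, raised the gripper about 10 cm, and handed the job in at about 15.7 s.

- **Keeper bar:** my last check in the scene camera put the stem at about 1.23 rad. The bar lay across the ring by its stop pin.
- **Key:** it was standing in the shaft, nearly upright. The TCP height put its lower end at about 31 mm when it touched down. In the last picture its handle was a few mm from its expected position, on the low side or leaning about 0.03 rad, so it had not lifted.
- **Ring:** it was still in its nest, but the bar partly hid it in the last picture. My estimate of its centre was within about 2 mm of the first one from the same camera.
- **Contact:** the gripper was clear of everything when I handed in. Neither the arm nor the gripper came near the keeper bar, and wrist forces stayed within about 3 N of the starting zero at every reading.
- **Camera disagreement:** the cameras differed by 2–5 mm in absolute position, so I centred the key from its position relative to the shaft mouth. No socket misfit showed up on the way down.

The hand-in reported no verdict.

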